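# Turn a mitred box in the corner-key jig for its last saw pass

## Task

Three corners of the small reddish-brown wooden box already have their saw slot; set up the last one. Lift the box out of the V-shaped cradle, give it a quarter turn so that its uncut corner points straight down, and lower it (no dropping) until both faces lie snugly in the V; then push the sliding jaw with the red knob up so that it holds the box flush against the end stop, and leave the other things on the saw table where they are.

Things in the scene. Friction and masses are not known exactly. Their poses are not given: they have to be found in the camera images.
- jig: Fixed plywood V-cradle jig. Origin under the cradle's middle line on the saw table; x runs along the cradle to the end stop, away from the robot; y left, z up. Base x -128 to 72, y +-88, 15 mm thick. Two boards at 45 degrees, x 2 to 45 mm; inner faces meet at y 0, z 32 mm and climb to y +-48, z 80. End stop: face at x 45, 15 mm thick, 104 mm wide to z 74, 62 mm wide to z 101.
- cradle_seat (a point): Bottom of the V where the 4 mm blade slot crosses it: jig frame (20, 0, 32) mm, axes as the jig's. The uncut corner belongs here; the seated box's centre is then 78 mm above it, the box's inner end flush on the stop.
- box: Red-brown wooden box, no bottom or lid: walls 12 mm, 110x110 mm outside, 50 mm deep, 0.2 kg. Origin at its centre; x along the depth (open ends), y and z square to the walls (outer faces +-55 mm). Starts in the V rolled 45 degrees about jig x, 4 to 12 mm short of the stop; slotted corners (dark 4 mm saw cuts) down, top and right (jig -y). Above the jig's boards its upper rims are free to grip.
- uncut_corner (a point): Outer edge of the one corner without a slot, at mid depth: box frame (0, 55, -55) mm. At the start it points left (jig +y), level with the box's centre; the quarter turn brings it to the bottom. An upper wall can be gripped across the 50 mm depth with the tool square to it, tilted 45 degrees sideways.
- jaw (a joint): Position (m) of the sliding wooden jaw on the robot's side of the cradle; grows as it moves along jig +x to the stop. At 0 its cork face is at jig x -61 mm; range 0 to 0.064; it meets a 50 mm box flush on the stop at 0.056. Starts open, at 0 to 0.025. Slides stiffly (3 N), stays where left and pushes the box along before it.
- jaw_back (a point): On the jaw upright's back (robot side), mid width, 15 mm behind its cork face, at z 84 mm; axes as the jig's. The upright is 52 mm wide (y), z 23 to 89 mm. Its foot reaches 39 mm farther back and carries the red star knob, top at z 46 mm: push the upright's back above the knob.
- push_block: Black push block with an upright handle, 70x160x89 mm, origin centre of underside. Leave it.
- tape_measure: Yellow tape measure, 37x112x68 mm, origin centre of underside. Leave it.
- push_stick: Plywood push stick, 52x339x12 mm, lying flat, origin centre of underside. Leave it.
- pencil: Red pencil, 142 mm long, 7 mm thick, lying flat, origin at its middle. Leave it.

How it is judged (in metres and radians):
On the way, in this order (a step that is already met when the one before it is completed fails the run):
1. the box sits in the V with its uncut corner down, both faces bedded (z of uncut_corner in the frame of cradle_seat below 0.005 m and y of uncut_corner in the frame of cradle_seat between -0.005 and 0.005 m and x of uncut_corner in the frame of cradle_seat above -0.03 m and y of box in the frame of cradle_seat between -0.005 and 0.005 m), for 0.2 s.
2. the jaw is run up against the box, which is flush on the end stop (value of joint jaw above 0.053 m and x of uncut_corner in the frame of cradle_seat above -0.003 m), for 0.2 s.
At the end, for the whole second after the job is handed in: Uncut corner at the bottom of the V (within 4 mm across and in height), box centre within 4 mm of straight above it, box axis within 0.06 rad of the cradle; box flush on the end stop (3 mm) and at rest; jaw up against it (joint over 0.053, contact at 0.056) (all of step 2 and z of uncut_corner in the frame of cradle_seat below 0.004 m and y of uncut_corner in the frame of cradle_seat between -0.004 and 0.004 m and x of uncut_corner in the frame of cradle_seat below 0.003 m and y of box in the frame of cradle_seat between -0.004 and 0.004 m and angle between the x axis of box and the x axis of jig, either way round below 0.06 rad and linear speed of box below 0.01 m/s); the robot touches nothing.
It fails at once if the box is dropped (falls free from more than about 12 mm) (linear speed of box above 0.5 m/s and contact force between the fingers and box below 0.05 N).
It fails at once if the push block is moved by more than 20 mm (distance of push_block from where it was at the start of the episode above 0.02 m).
It fails at once if the tape measure is moved by more than 20 mm (distance of tape_measure from where it was at the start of the episode above 0.02 m).
It fails at once if the push stick is moved by more than 20 mm (distance of push_stick from where it was at the start of the episode above 0.02 m).
It fails at once if the pencil is moved by more than 20 mm (distance of pencil from where it was at the start of the episode above 0.02 m).
It also fails if it takes over 54 s, if anything falls off the work surface, if the arm or the gripper's body presses on something with over 40 N, if the wrist force passes 120 N, or if a joint passes its speed limit or range.

## Robot

A 6-joint arm with a two-finger parallel gripper is mounted at the origin on the work surface; the furniture and walls round the work are solid. World frame = base frame: x ahead of the robot, y to its left, z up, the work surface at z = 0. Lengths are in mm, angles in degrees, forces in N, time in s.
With the tool pointing down it reaches from about 300 to 850 mm from the base axis. Payload 4.2 kg.
Tool frame: the origin (TCP) lies midway between the tips of the shut fingers; the grasp point (between the pads) lies 19 mm behind it; z points along the fingers, y is the line along which they close (so a half turn about z gives the same grasp; the last joint's range is limited). The gripper opens to 91 mm and grips with 3 to 60 N. Pads are 32 mm wide; open, the fingers measure 118 mm over their backs; the gripper's body (76 mm by 178 mm) begins 60 mm behind the grasp point.
Start: joints at [-77.521, 18.312, 89.639, -0, 72.044, -1.146], TCP at [135.452, -558.834, 213.976] pointing down, gripper open.
Joint ranges: [-177.97, 177.97], [-48.28, 115.42], [12.27, 149.76], [-77.06, 257.06], [2.81, 150.46], [-146.56, 146.56]. Speed limits (degrees/s): [147.25, 147.25, 180, 180, 180, 180].

## Interface

Orientations are given as [roll, pitch, yaw] about the fixed x, y, z axes, in that order (R = Rz(yaw) Ry(pitch) Rx(roll)).
In Python, from workcell import env gives the robot as it stands.
- The arm moves only by the shell command python3 -m jog 'ROWS' [FORCE]. ROWS is a JSON object of lists of equal length, an entry for each row: "jaw": the finger opening in mm, from 0 to 91.2; "slide": the shift along the tool's x, y, z in units of 30 mm (1.0 is 30 mm), a list of three; "spin": the turn about the tool's z in units of 8 degrees (1.0 is 8 degrees). In form: {"jaw": [jaw, ...], "slide": [[dx, dy, dz], ...], "spin": [spin, ...]}. A call has 1 to 10 rows; each row shifts and turns the commanded pose from where the row before left it, along the tool's axes as they then stand; what a row does not reach is not made up. A row lasts 1/10 s, in which the tool goes at most 50 mm and 8.59 degrees, less where a joint would pass 70% of its speed; a pose out of reach is approached as far as the arm can. A call is refused whole if a number of a shift passes 1 or a number of a turn 1, either way. A call with a gripper value outside its range is refused whole. The fingers move at their own pace and stop on an object; FORCE is the grip in N (left out, the last holds). Time passes only in rows, so rows that do not move let the fingers close. It gives the time, the measured TCP pose, the force, the opening and the grip force at its end, in the units of the state.
- env.state(): the state, without advancing time (a new reading comes with each control period).
- env.grab_frame(name): name is "scene" or "top" or "wrist"; returns the picture (384x512x3 uint8, red, green, blue); there is no depth.
- env.camera_model(name): a dict with "fx", "fy", "cx", "cy" (pixels), "D" ([k1, k2, p1, p2, k3] as OpenCV has them; the pictures are not rectified), "camera_from_world" (4x4, takes a point from world to camera coordinates). Camera axes: x right, y up, looking along -z (the intrinsics and any distortion apply to the point x, -y, -z); pixel columns grow to the right and rows downward; lengths in mm; the calibration is good to about 2 mm. A picture is of the moment at which its call begins: read the wrist's pose just before it. camera_model takes no time and is no camera call; for the wrist camera it gives the pose at the moment of the call.
- env.job_done(): hands the job in; it is judged then, once.
The state is a dict: "time_s": time; "qpos": joint angles; "qvel": joint speeds; "effort": joint torques, N m; "ee_pos": TCP position; "ee_rot": TCP orientation; "force": force on the tool from outside, world axes, zero at the start; "torque": the same for the moment, N m; "gripper_width": finger opening in mm; "gripper_force": force on a finger pad.
Only numpy, scipy, OpenCV 4.12 (cv2) and the standard library are available. Lean on these libraries where they do the work, as an engineer would, in place of code of your own. Each camera call takes 0.05 s, during which the arm holds its last target. There are 200 camera calls.

## Working session

There is one attempt and no reset: what is moved stays moved. The work goes in short steps, Python scripts to look and compute and a shell command to move; the robot and the scene stay as the last step left them, time stands still between calls to the robot, and variables do not carry over. Pictures are saved under pics/ and viewed, at most 10 in all, crops included, and the job is handed in when it is done.

```bash
mkdir -p pics; ls
cat > h.py <<'E'
import numpy as np, cv2, json
from workcell import env
E
python3 - <<'E'
from h import *
s=env.state(); print({k:np.round(v,2).tolist() for k,v in s.items()})
for n in("scene","top"):
    im=env.grab_frame(n); cv2.imwrite(f"pics/{n}0.png",im[:,:,::-1])
    m=env.camera_model(n); print(n,{k:np.round(v,4).tolist() for k,v in m.items()})
E
```

```text
pics
{'time_s': 0.0, 'qpos': [-77.52, 18.35, 89.71, -0.0, 72.04, -1.15], 'qvel': [0.02, 0.04, -0.01, 0.02, 0.04, -0.03], 'effort': [-0.0, -41.25, -23.2, 0.07, 0.05, -0.0], 'ee_pos': [135.32, -558.34, 213.12], 'ee_rot': [-179.9, 0.0, 13.63], 'force': [-0.33, 0.26, -0.5], 'torque': [0.01, 0.05, -0.02], 'gripper_force': 0.0, 'gripper_width': 90.86}
scene {'fx': 348.6727, 'fy': 348.6727, 'cx': 256.2618, 'cy': 192.4321, 'D': [-0.0684, 0.0, 0.0, 0.0, 0.0], 'camera_from_world': [[-0.8467, -0.532, 0.008, 458.6035], [0.3152, -0.4895, 0.8131, -290.5904], [-0.4287, 0.6909, 0.5821, -734.8021], [0.0, 0.0, 0.0, 1.0]]}
top {'fx': 437.0007, 'fy': 437.0007, 'cx': 257.6367, 'cy': 190.7361, 'D': [-0.0842, 0.0, 0.0, 0.0, 0.0], 'camera_from_world': [[0.002, -1.0, 0.0076, -69.2679], [0.987, 0.0031, 0.1605, -574.26], [-0.1605, 0.0072, 0.987, -1242.474], [0.0, 0.0, 0.0, 1.0]]}
```

View pics/scene0.png

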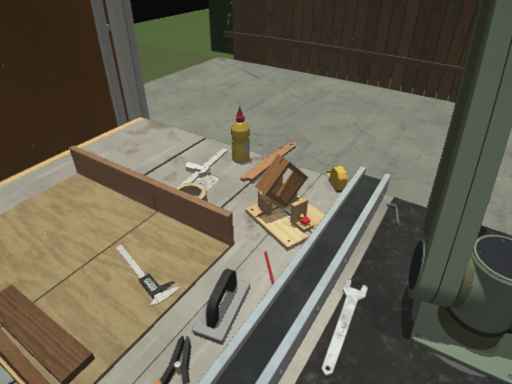

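View pics/top0.png

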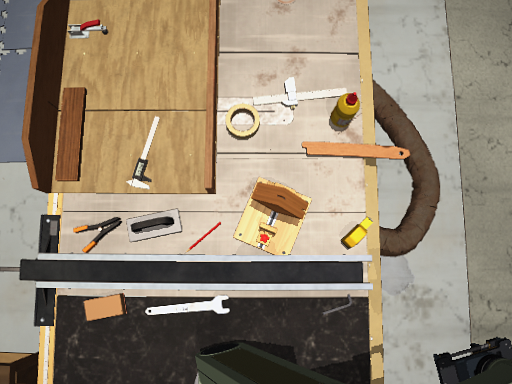

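View crops.

The scene view shows the box in the cradle at about (282,180) with the jaw and red knob at (305,218). In the top view the jig base is around (272,218), with the box roof at (282,197), the knob at (264,238), the pencil at (205,235), the tape at (356,233) and the push stick at (355,150). I'll zoom in.

Run:
```python
import cv2
a=cv2.imread("pics/top0.png")[165:265,225:325]; b=cv2.imread("pics/scene0.png")[145:255,235:335]
cv2.imwrite("pics/crop0.png",cv2.hconcat([cv2.resize(a,(400,400),interpolation=2),cv2.resize(b,(400,440),interpolation=2)[:400]]))
```

```text
(no output)
```

View pics/crop0.png

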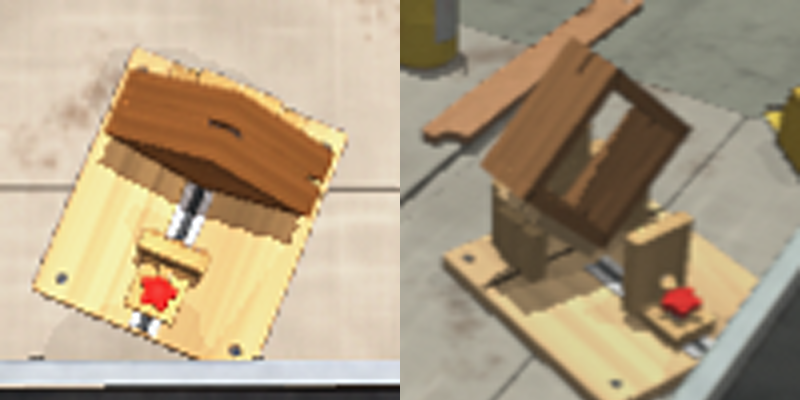

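```bash
cat >> h.py <<'E'
def ray(name,u,v,m=None):
    m=m or env.camera_model(name); T=np.array(m["camera_from_world"])
    K=np.array([[m["fx"],0,m["cx"]],[0,m["fy"],m["cy"]],[0,0,1]])
    x,y=cv2.undistortPoints(np.array([[[u,v]]],float),K,np.array(m["D"]))[0,0]
    d=T[:3,:3].T@np.array([x,-y,-1]); return -T[:3,:3].T@T[:3,3],d/np.linalg.norm(d)
def onz(name,u,v,z,m=None):
    o,d=ray(name,u,v,m); return o+d*(z-o[2])/d[2]
def tri(*rs):
    A=sum(np.eye(3)-np.outer(d,d) for o,d in rs); b=sum((np.eye(3)-np.outer(d,d))@o for o,d in rs)
    p=np.linalg.solve(A,b); return p,[np.linalg.norm(np.cross(p-o,d)) for o,d in rs]
def proj(name,p,m=None):
    m=m or env.camera_model(name); T=np.array(m["camera_from_world"]); c=T[:3,:3]@p+T[:3,3]
    K=np.array([[m["fx"],0,m["cx"]],[0,m["fy"],m["cy"]],[0,0,1]])
    return cv2.projectPoints(np.array([[c[0],-c[1],-c[2]]]),np.zeros(3),np.zeros(3),K,np.array(m["D"]))[0][0,0]
E
python3 - <<'E'
from h import *
tp=lambda u,v:(225+(u+.5)/4-.5,165+(v+.5)/4-.5); sc=lambda u,v:(235+(u-400+.5)/4-.5,145+(v+.5)/4-.5)
P={}
for n,c,z in [("BL",(137,48),15),("BR",(347,130),15),("FL",(35,290),15),("knob",(157,294),46),("screwL",(62,278),15),("screwR",(235,350),15)]:
    P[n]=onz("top",*tp(*c),z); print(n,P[n].round(1))
print("widths",np.linalg.norm(P["BL"]-P["BR"]),np.linalg.norm(P["BL"]-P["FL"]))
for a,b in(("BR","BL"),("FL","BL"),("screwR","screwL")):
    d=P[b]-P[a]; print(a,b,np.degrees(np.arctan2(d[1],d[0])))
for n,t,s in [("BLcorner? FL",(35,290),(443,255)),("screwL",(62,278),(468,258)),("screwR",(235,350),(616,384)),("knob",(157,294),(682,298)),("boxleftfront",(107,130),(540,195)),]:
    p,e=tri(ray("top",*tp(*t)),ray("scene",*sc(*s))); print(n,p.round(1),np.round(e,1))
E
```

```text
BL [623.1 -71.7  15. ]
BR [ 560.5 -230.5   15. ]
FL [439.6   3.9  15. ]
knob [435.2 -86.2  46. ]
screwL [448.5 -16.1  15. ]
screwR [ 395.6 -144.6   15. ]
widths 170.67156172010252 198.4385095823078
BR BL 68.51233290666053
FL BL -22.38465914977097
screwR screwL 67.59109356769773
BLcorner? FL [484.8  29.1 133.8] [60.2 60.2]
screwL [489.    7.1 114.9] [53.5 53.5]
screwR [ 444.4 -129.   -78.6] [51.7 51.7]
knob [436.3 -85.8  46.4] [1.2 1.2]
boxleftfront [539.9 -52.2 115.1] [5.8 5.8]
```

The knob rays agree at z≈46 mm, so the table is at z=0. The jig origin is about (525,-125) with yaw about -22°. The tool can't tilt, so I'll grip the box lightly at its right corner and let it hang, which brings the uncut corner down. First I'll move over it for a close look.

```bash
python3 -m jog '{"jaw":[91,91,91,91,91,91,91,91],"slide":[[0.5,-0.4,-0.9],[0.95,-0.72,-0.6],[0.95,-0.72,-0.6],[0.95,-0.72,-0.5],[0.95,-0.72,-0.5],[0.95,-0.72,-0.5],[0.95,-0.72,-0.5],[0.95,-0.72,-0.5]],"spin":[0,0,0,0,0,0,0,0]}'
python3 -m jog '{"jaw":[91,91,91,91,91,91,91,91],"slide":[[0.95,-0.72,0],[0.95,-0.72,0],[0.95,-0.72,0],[0.95,-0.72,0],[0.95,-0.72,0],[0.95,-0.72,0],[0.95,-0.72,0],[0.95,-0.72,0]],"spin":[0,0,0,0,0,0,0,0]}'
python3 -m jog '{"jaw":[91,91,91,91,91,91,91,91],"slide":[[0,0,0],[0,0,0],[0,0,0],[0,0,0],[0,0,0],[0,0,0],[0,0,0],[0,0,0]],"spin":[-1,-1,-1,-1,-1,-1,-0.8,0]}'
python3 - <<'E'
from h import *
m=env.camera_model("wrist"); s=env.state(); print(s["ee_pos"],s["ee_rot"],s["time_s"])
im=env.grab_frame("wrist"); cv2.imwrite("pics/w0.png",im[:,:,::-1]); json.dump({k:np.array(v).tolist() for k,v in m.items()},open("w0.json","w"))
T=np.array(m["camera_from_world"]); print("cam",(-T[:3,:3].T@T[:3,3]).round(1),"look",(-T[2,:3]).round(3))
E
```

```text
time_s: 0.9
ee_pos: [306.0, -348.2, 352.2]
ee_rot: [-180.0, 0.0, 13.6]
force: [0.4, -0.5, -0.0]
gripper_width: 91.2
gripper_force: 0.0
time_s: 1.7
ee_pos: [486.9, -126.7, 351.6]
ee_rot: [-180.0, 0.0, 13.6]
force: [0.0, -0.5, -0.2]
gripper_width: 91.1
gripper_force: 0.0
time_s: 2.5
ee_pos: [486.1, -128.0, 351.5]
ee_rot: [-179.9, 0.0, 68.0]
force: [-0.3, -0.0, -0.2]
gripper_width: 91.3
gripper_force: 0.0
[ 486.14575303 -127.97914644  351.50422625] [-1.79945202e+02  1.03721826e-02  6.80102624e+01] 2.5
cam [515.  -55.3 521.6] look [-0.103 -0.257 -0.961]
```

View pics/w0.png

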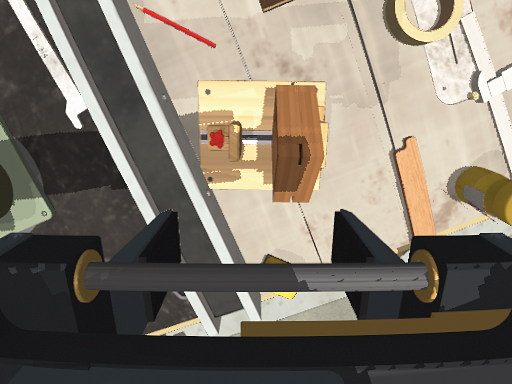

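The wrist view shows the jig base with corners near (198,82), (326,81) and (318,190), the box at (298,145) with its ridge slot at (300,153), and the knob at (216,139). I'll zoom in to read the corners.

Run:
```python
import cv2
a=cv2.imread("pics/w0.png")[72:212,190:340]
cv2.imwrite("pics/w0c.png",cv2.resize(a,(600,560),interpolation=cv2.INTER_CUBIC))
```

```text
(no output)
```

View pics/w0c.png

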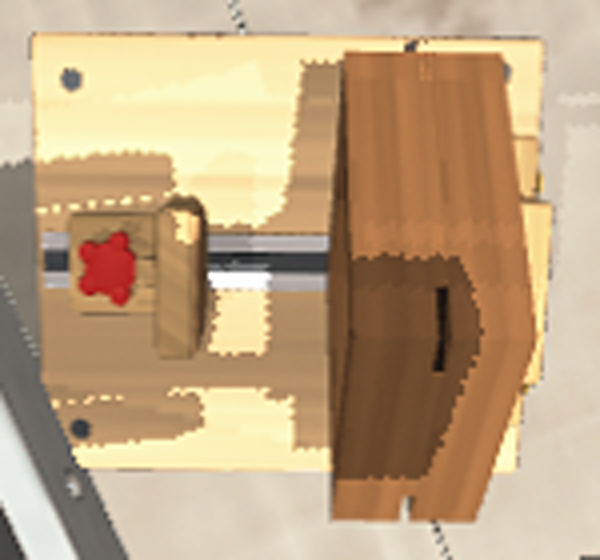

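Run:
```python
from h import *
m=json.load(open("w0.json")); w=lambda u,v:(190+(u+.5)/4-.5,72+(v+.5)/4-.5)
C={(-128,88):(30,34),(72,88):(543,41),(72,-88):(517,471)}
src=np.array(list(C),float); dst=np.array([onz("wrist",*w(*c),15,m)[:2] for c in C.values()])
# rigid fit
a=src-src.mean(0); b=dst-dst.mean(0)
th=np.arctan2((a[:,0]*b[:,1]-a[:,1]*b[:,0]).sum(),(a*b).sum()); R=np.array([[np.cos(th),-np.sin(th)],[np.sin(th),np.cos(th)]])
o=dst.mean(0)-R@src.mean(0); print("yaw",np.degrees(th),"org",o,"res",((dst-o)@R-src).round(1).tolist())
j=lambda p:np.r_[(p[:2]-o)@R,p[2]].round(1)
for n,c,z in [("Lf",(343,52),110),("Lb",(500,54),110),("Rf",(330,519),110),("Rb",(475,521),110),("topf",(348,335),188),("topb",(533,340),188),("slot",(440,330),188),("jawtopL",(205,205),89),("jawtopR",(192,357),89),("jawbackR",(156,357),89),("knob",(107,268),46)]:
    p=onz("wrist",*w(*c),z,m); print(n,p.round(1),j(p))
json.dump([o.tolist(),float(th)],open("jig.json","w"))
```

```text
yaw -22.38017257172007 org [ 526.41481016 -123.32304559] res [[1.0, -0.4], [-0.6, -1.2], [-0.5, 1.6]]
Lf [545.  -47.5 110. ] [-11.7  77.2 110. ]
Lb [590.8 -66.2 110. ] [ 37.8  77.3 110. ]
Rf [ 485.6 -189.8  110. ] [-12.5 -77.  110. ]
Rb [ 531.9 -209.3  110. ] [ 37.8 -77.4 110. ]
topf [ 514.4 -117.6  188. ] [-13.3   0.7 188. ]
topb [ 560.3 -137.4  188. ] [ 3.67e+01 -1.00e-01  1.88e+02]
slot [ 537.9 -125.5  188. ] [ 11.4   2.3 188. ]
jawtopL [485.1 -76.2  89. ] [-56.2  27.8  89. ]
jawtopR [ 460.7 -122.9   89. ] [-60.9 -24.6  89. ]
jawbackR [ 449.  -118.2   89. ] [-73.5 -24.7  89. ]
knob [438.7 -86.1  46. ] [-95.3   1.1  46. ]
```

```bash
python3 -m jog '{"jaw":[91,91,91,91,91,91,91,91,91,91],"slide":[[-0.9,0.8,0],[-0.86,0.8,0],[0,0,0.9],[0,0,1],[0,0,1],[0,0,1],[0,0,1],[0,0,1],[0,0,1],[0,0,0.5]],"spin":[0,0.05,0,0,0,0,0,0,0,0]}' 5
python3 - <<'E'
from h import *
o,th=json.load(open("jig.json")); s=env.state(); p=s["ee_pos"]; R=np.array([[np.cos(th),-np.sin(th)],[np.sin(th),np.cos(th)]])
print((np.array(p[:2])-o)@R,p[2],s["ee_rot"])
E
```

```text
time_s: 3.55
ee_pos: [509.5, -194.3, 127.1]
ee_rot: [-179.7, 0.0, 67.5]
force: [-0.4, 0.5, 0.8]
gripper_width: 91.2
gripper_force: 0.0
[ 11.39120264 -72.12002057] 127.12292724132767 [-1.79732576e+02  7.29710680e-03  6.74775302e+01]
```

```bash
python3 -m jog '{"jaw":[91,91,91,80,70,60,52,45,45,45],"slide":[[0,0.04,0.6],[0,0,0.6],[0,0,0],[0,0,0],[0,0,0],[0,0,0],[0,0,0],[0,0,0],[0,0,0],[0,0,0]],"spin":[0,0,0,0,0,0,0,0,0,0]}' 5
python3 -m jog '{"jaw":[45,45,45,45,45,45],"slide":[[0,0,0],[0,0,0],[0,0,-0.1],[0,0,-0.2],[0,0,-0.2],[0,0,0]],"spin":[0,0,0,0,0,0]}'
```

```text
time_s: 4.55
ee_pos: [511.8, -195.4, 94.3]
ee_rot: [-180.0, 0.0, 67.6]
force: [-2.1, -0.6, 3.8]
gripper_width: 50.1
gripper_force: 5.0
time_s: 5.15
ee_pos: [513.1, -195.7, 109.9]
ee_rot: [179.9, -0.0, 67.6]
force: [0.5, 0.0, 0.5]
gripper_width: 50.1
gripper_force: 5.0
```

```bash
python3 -m jog '{"jaw":[45,45,45,45,45,45,45,45,45,45],"slide":[[0,0,-0.25],[0,0,-0.25],[0,0,-0.25],[0,0,-0.25],[0,0,-0.25],[0,0,-0.25],[0,0,-0.25],[0,0,-0.25],[0,0,-0.25],[0,0,0]],"spin":[0,0,0,0,0,0,0,0,0,0]}'
python3 - <<'E'
from h import *
a=env.grab_frame("scene")[95:235,215:365]; m=env.camera_model("wrist"); b=env.grab_frame("wrist")
json.dump({k:np.array(v).tolist() for k,v in m.items()},open("w1.json","w")); cv2.imwrite("pics/w1.png",b[:,:,::-1])
cv2.imwrite("pics/s1.png",cv2.hconcat([cv2.resize(a,(400,373),interpolation=2),cv2.resize(b,(400,373))])[:,:,::-1])
E
```

```text
time_s: 6.15
ee_pos: [513.0, -196.1, 178.6]
ee_rot: [179.8, 0.0, 67.6]
force: [-1.9, -0.4, 7.7]
gripper_width: 50.2
gripper_force: 5.0
```

View pics/s1.png

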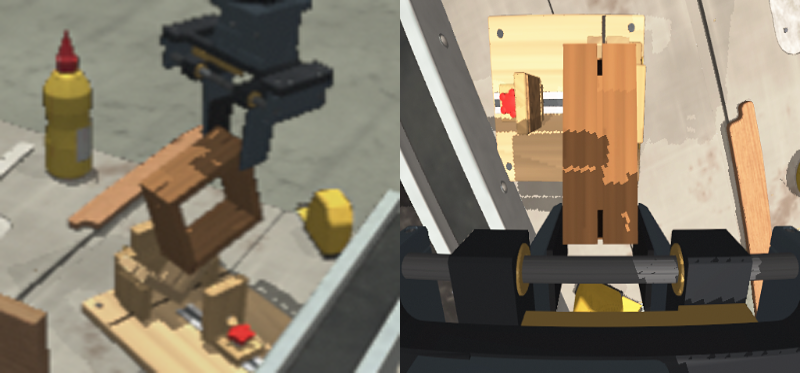

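```bash
cat >> h.py <<'E'
def J(p):
    o,th=json.load(open("jig.json")); R=np.array([[np.cos(th),-np.sin(th)],[np.sin(th),np.cos(th)]]); p=np.array(p)
    return np.r_[(p[:2]-o)@R,p[2]].round(1)
def st():
    s=env.state(); print("J",J(s["ee_pos"]),np.round(s["ee_rot"],2),"F",np.round(s["force"],1),"T",np.round(s["torque"],2),"g",round(s["gripper_width"],1),round(s["gripper_force"],1),"t",round(s["time_s"],2))
def bywidth(a,b,m,w=50.):  # edge of known width -> its middle
    o,d=ray("",*a,m); _,e=ray("",*b,m); f=np.array(m["camera_from_world"])[2,:3]
    d,e=d/(d@f),e/(e@f); return o+(d+e)/2*w/np.linalg.norm(d-e)*1 if (d@f)*1>0 and False else o+(d+e)/2*(-1)*(-1 if (np.array([0,0,-1])@((d+e)))>0 else 1)*w/np.linalg.norm(d-e)
E
python3 - <<'E'
from h import *
st(); m=json.load(open("w1.json"))
for a,b in [((208.6,44.3),(309.8,44.3)),((208.6,250),(304.6,250))]:
    print(J(bywidth(a,b,m)))
E
```

```text
J [ 15.3 -72.4 178.4] [1.7981e+02 5.0000e-02 6.7640e+01] F [-1.5 -1.5  7.8] T [-0.08  0.25  0.1 ] g 49.7 5.0 t 6.25
[ 16.6  32.6 182.6]
[ 15.4 -69.6 201.1]
```

```bash
python3 - <<'E'
s=open("h.py").read(); i=s.index("def bywidth")
open("h.py","w").write(s[:i]+'''def bywidth(a,b,m,w=50.):  # middle of a level edge of known width
    f=-np.array(m["camera_from_world"])[2,:3]; (o,d),(_,e)=ray("",*a,m),ray("",*b,m)
    d,e=d/(d@f),e/(e@f); return o+(d+e)/2*w/np.linalg.norm(d-e)
''')
E
python3 -m jog '{"jaw":[45,45,45,45,45,45],"slide":[[0,0,-0.3],[0,0,-0.3],[0,0,-0.3],[0,0,-0.3],[0,0,0],[0,0,0]],"spin":[0,0,0,0,0,0]}'
python3 -m jog '{"jaw":[45,45],"slide":[[0,0,0],[0,0,0]],"spin":[0,0]}'
python3 -c "
from h import *
st()"
```

```text
time_s: 6.85
ee_pos: [512.2, -195.4, 212.6]
ee_rot: [180.0, 0.0, 67.6]
force: [0.1, -0.5, -2.9]
gripper_width: 50.2
gripper_force: 5.0
time_s: 7.05
ee_pos: [511.9, -195.3, 211.9]
ee_rot: [-179.9, 0.0, 67.6]
force: [-0.4, -1.2, -2.1]
gripper_width: 49.9
gripper_force: 5.0
J [ 14.  -72.1 211.9] [-179.94    0.     67.63] F [-0.4 -1.2 -2.1] T [-0.11 -0.07 -0.05] g 49.9 5.0 t 7.05
```

```bash
python3 -m jog '{"jaw":[45,45,45,45,45,45,45,45],"slide":[[0.4,0,0],[0.4,0,0],[0.4,0,0],[0.4,0,0],[0.2,0,0],[0,0,0],[0,0,0],[0,0,0]],"spin":[0,0,0,0,0,0,0,0]}' 3
cat > look.py <<'E'
from h import *
import sys
m=env.camera_model("wrist"); st(); b=env.grab_frame("wrist"); n=sys.argv[1]
json.dump({k:np.array(v).tolist() for k,v in m.items()},open(n+".json","w")); cv2.imwrite(f"pics/{n}.png",b[:,:,::-1])
a=env.grab_frame("scene")[80:235,215:365]
cv2.imwrite(f"pics/{n}v.png",cv2.hconcat([cv2.resize(a,(400,413),interpolation=2),cv2.resize(b[:,100:400],(400,413),interpolation=2)])[:,:,::-1])
E
python3 look.py w2
```

```text
time_s: 7.85
ee_pos: [532.7, -145.8, 212.5]
ee_rot: [180.0, 0.0, 67.6]
force: [-0.2, 0.9, -2.6]
gripper_width: 50.0
gripper_force: 3.0
J [ 14.3 -18.4 212.5] [1.800e+02 2.000e-02 6.761e+01] F [-0.2  0.9 -2.6] T [-0.1  -0.05  0.  ] g 50.0 3.0 t 7.85
```

View pics/w2v.png

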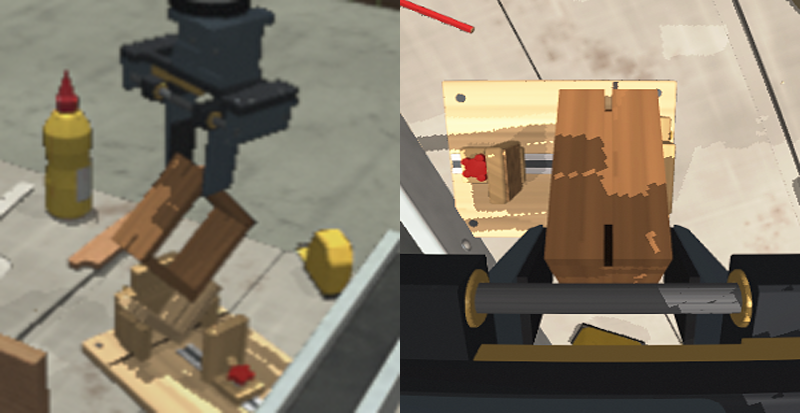

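Run:
```python
from h import *
m=json.load(open("w2.json")); f=lambda u,v:(100+(u-400)*.75,v*384/413)
for a,b in [((557,90),(659,90)),((545,262),(672,262))]: print(J(bywidth(f(*a),f(*b),m)))
```

```text
[ 14.2  70.  168.4]
[ 14.4 -12.9 232.9]
```

The box hangs about 7° short of the full quarter turn, with the uncut corner down. I'll centre it and lower it so that the V's left board finishes the turn.

```bash
python3 -m jog '{"jaw":[45,45,45,45,45,45,45,45,45,45],"slide":[[0.2,0,0],[0.2,0,0],[0.2,0,0],[0.01,0,0.2],[0,0,0.2],[0,0,0.2],[0,0,0.2],[0,0,0.2],[0,0,0.1],[0,0,0]],"spin":[0,0,0,0,0,0,0,0,0,0]}'
python3 -m jog '{"jaw":[45,45,45,45,45],"slide":[[0,0,0.1],[0,0,0.1],[0,0,0.1],[0,0,0.1],[0,0,0]],"spin":[0,0,0,0,0]}'
python3 -c "
from h import *
st()"
```

```text
time_s: 8.95
ee_pos: [539.4, -128.6, 178.9]
ee_rot: [-179.9, 0.0, 67.6]
force: [-1.4, -0.6, -1.6]
gripper_width: 49.9
gripper_force: 3.0
time_s: 9.45
ee_pos: [540.2, -128.9, 167.7]
ee_rot: [179.9, 0.0, 67.6]
force: [-0.8, -0.8, 1.8]
gripper_width: 49.7
gripper_force: 3.0
J [1.490e+01 1.000e-01 1.677e+02] [1.7991e+02 1.0000e-02 6.7620e+01] F [-0.8 -0.8  1.8] T [-0.42 -0.15  0.01] g 49.7 3.0 t 9.45
```

Contact is building. I'll go down a little more and look.

```bash
python3 -m jog '{"jaw":[45,45,45,45,45],"slide":[[0,0,0.08],[0,0,0.08],[0,0,0.08],[0,0,0],[0,0,0]],"spin":[0,0,0,0,0]}'
python3 look.py w3
```

```text
time_s: 9.95
ee_pos: [539.8, -128.6, 159.8]
ee_rot: [-180.0, 0.0, 67.6]
force: [1.5, -1.4, 1.1]
gripper_width: 50.1
gripper_force: 3.0
J [ 14.4   0.2 159.8] [-1.7999e+02  1.0000e-02  6.7620e+01] F [ 1.5 -1.4  1.1] T [-0.4  -0.28 -0.06] g 50.1 3.0 t 9.95
```

View pics/w3v.png

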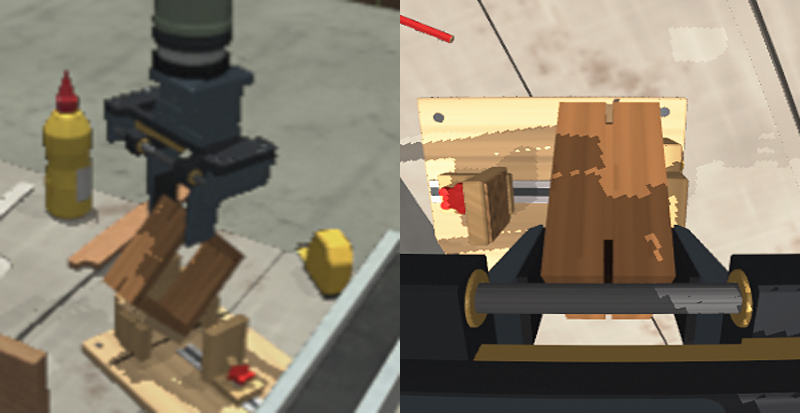

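Run:
```python
from h import *
m=json.load(open("w3.json")); f=lambda u,v:(100+(u-400)*.75,v*384/413)
for a,b in [((557,102),(661,102)),((541,277),(676,277))]: print(J(bywidth(f(*a),f(*b),m)))
print(J(onz("",*f(609,102),110,m)),J(onz("",*f(608,277),187.8,m)))
```

```text
[ 14.7  81.5 121.6]
[ 14.4   3.4 191.3]
[ 14.8  81.6 110. ] [ 14.2   1.6 187.8]
```

```bash
python3 -m jog '{"jaw":[52,56,62,70,80,91,91,91],"slide":[[0,0,0],[0,0,0],[0,0,0],[0,0,0],[0,0,0],[0,0,0],[0,0,0],[0,0,0]],"spin":[0,0,0,0,0,0,0,0]}'
python3 -m jog '{"jaw":[91,91,91,91,91,91,91,91],"slide":[[0,0,-0.5],[0,0,-1],[0,0,-1],[0,0,-1],[0,0,-1],[0,0,-1],[0,0,0],[0,0,0]],"spin":[0,0,0,0,0,0,0,0]}'
python3 look.py w4
```

```text
time_s: 10.85
ee_pos: [539.7, -128.6, 160.3]
ee_rot: [180.0, 0.0, 67.6]
force: [-0.0, -0.3, -0.6]
gripper_width: 90.9
gripper_force: 0.0
time_s: 11.65
ee_pos: [539.7, -128.6, 325.4]
ee_rot: [180.0, -0.0, 67.6]
force: [0.2, 0.3, -0.7]
gripper_width: 91.2
gripper_force: 0.0
J [1.430e+01 2.000e-01 3.254e+02] [179.95  -0.    67.62] F [ 0.2  0.3 -0.7] T [-0.01 -0.07  0.02] g 91.2 0.0 t 11.65
```

View pics/w4v.png

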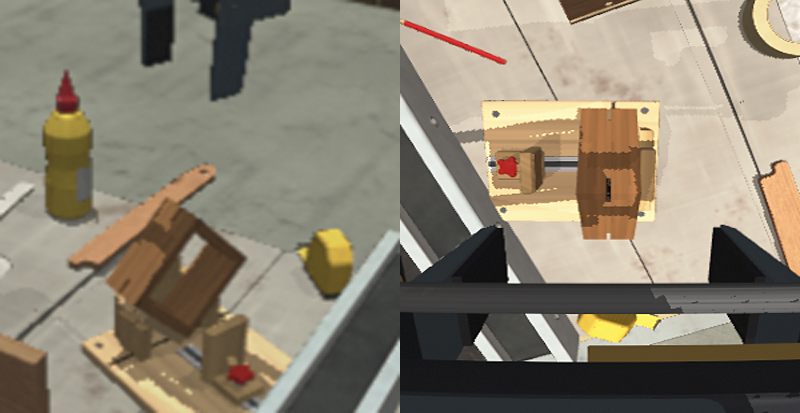

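```bash
cat > cmp.py <<'E'
from h import *
o,th=json.load(open("jig.json")); c,s=np.cos(th),np.sin(th)
W=lambda x,y,z:np.array([o[0]+c*x-s*y,o[1]+s*x+c*y,z])
m=json.load(open("w4.json"))
for n,y,z in [("L",78,110),("R",-78,110),("T",0,188)]:
    for e,x in(("f",-10.7),("b",39.3)):
        u,v=proj("",W(x,y,z),m); a,b=proj("scene",W(x,y,z))
        print(n+e,"wrist crop",round(400+(u-100)/.75),round(v*413/384),"scene crop",round((a-215)*400/150),round((b-80)*400/150))
u=lambda a,b:(100+(a-400)*.75,b*384/413)
for n,p,z in[("L",(608,108),110),("R",(608,239),110),("slotT",(608,190),188),("baseBL",(658,101),15),("baseFL",(483,101),15),("baseBR",(654,221),15)]: print(n,J(onz("",*u(*p),z,m)))
E
python3 cmp.py
```

```text
Lf wrist crop 579 108 scene crop 132 306
Lb wrist crop 635 108 scene crop 103 283
Rf wrist crop 582 239 scene crop 247 258
Rb wrist crop 632 239 scene crop 217 238
Tf wrist crop 575 193 scene crop 196 216
Tb wrist crop 640 193 scene crop 165 196
L [ 14.8  77.6 110. ]
R [ 15.  -77.7 110. ]
slotT [ 14.7   3.3 188. ]
baseBL [70.5 87.  15. ]
baseFL [-124.1   87.5   15. ]
baseBR [ 71.3 -87.   15. ]
```

The box sits evenly in the V: its left and right corners are at y=77.6 and -77.7. The gripper body can't clear the box while pushing the jaw upright with a vertical tool, so I'll push the knob from behind with the gripper turned crosswise. First I'll check the knob position and the rail height.

Run:
```python
from h import *
im=env.grab_frame("top").astype(int); 
m=json.load(open("w4.json")); w=cv2.imread("pics/w4.png")[:,:,::-1].astype(int)
def red(i): return ((i[:,:,0]>130)&(i[:,:,1]<70)&(i[:,:,2]<70)).astype(np.uint8)
for n,i,mm in(("top",im,None),("wrist",w,m)):
    c,_=cv2.findContours(red(i),0,2)
    for k in c:
        if cv2.contourArea(k)>8:
            k=k[:,0]; J2=np.array([J(onz(n,*p,46,mm)) for p in k])
            if abs(J2[:,1].mean())<30 and abs(J2[:,0].mean()+90)<40: print(n,"knob x",J2[:,0].min(),J2[:,0].max(),"y",J2[:,1].min(),J2[:,1].max())
print("top col 240 rows 248-262",[ (r,im[r,225].tolist()) for r in range(248,268,1)])
p=onz("top",225,255,0); q=onz("top",225,255,50); print(p,q)
W=cv2.imread("pics/w4.png"); print([(c,W[225,c].tolist()) for c in range(100,175,3)])
```

```text
wrist knob x -105.2 -84.9 y -12.4 14.1
top col 240 rows 248-262 [(248, [215, 197, 179]), (249, [215, 199, 179]), (250, [212, 197, 178]), (251, [210, 195, 176]), (252, [211, 196, 177]), (253, [210, 195, 174]), (254, [210, 194, 172]), (255, [193, 200, 208]), (256, [212, 219, 224]), (257, [212, 218, 225]), (258, [210, 215, 222]), (259, [209, 215, 220]), (260, [215, 222, 231]), (261, [219, 201, 180]), (262, [45, 39, 36]), (263, [41, 42, 44]), (264, [44, 44, 45]), (265, [42, 43, 45]), (266, [43, 41, 45]), (267, [40, 41, 44])]
[386.92715968  29.12933311   0.        ] [386.19030316  25.80540065  50.        ]
[(100, [213, 222, 212]), (103, [225, 231, 227]), (106, [226, 231, 227]), (109, [225, 231, 226]), (112, [156, 166, 173]), (115, [93, 98, 101]), (118, [99, 102, 107]), (121, [57, 61, 63]), (124, [61, 64, 64]), (127, [63, 66, 65]), (130, [63, 66, 66]), (133, [65, 68, 68]), (136, [67, 69, 70]), (139, [69, 72, 72]), (142, [67, 70, 70]), (145, [68, 72, 73]), (148, [49, 44, 39]), (151, [49, 45, 40]), (154, [50, 47, 42]), (157, [51, 47, 42]), (160, [45, 41, 37]), (163, [19, 17, 19]), (166, [21, 20, 20]), (169, [19, 16, 18]), (172, [16, 17, 17])]
```

```bash
python3 -m jog '{"jaw":[60,30,0,0,0],"slide":[[0.1,-0.9,0],[0,-0.9,0],[0,-0.9,0],[0,-0.95,0],[0,-0.97,0]],"spin":[0,0,0,0,0]}'
python3 -m jog '{"jaw":[0,0,0,0,0,0,0],"slide":[[0,0,0],[0,0,0],[0,0,0],[0,0,0],[0,0,0],[0,0,0],[0,0,0]],"spin":[-1,-1,-1,-1,-1,-1,-1]}'
python3 -m jog '{"jaw":[0,0,0,0,0,0],"slide":[[0,0,0],[0,0,0],[0,0,0],[0,0,0],[0,0,0],[0,0,0]],"spin":[-1,-1,-1,-1,-0.25,0]}'
python3 -m jog '{"jaw":[0,0,0,0,0,0,0,0],"slide":[[0,0,0.9],[0,0,1],[0,0,1],[0,0,1],[0,0,1],[0,0,1],[0,0,0.6],[0,0,0]],"spin":[0,0,0,0,0,0,0,0]}'
python3 -c "
from h import *
st()"
```

```text
time_s: 12.3
ee_pos: [411.1, -72.5, 323.9]
ee_rot: [-179.8, 0.0, 67.6]
force: [0.5, 0.6, 0.3]
gripper_width: 53.7
gripper_force: 0.0
time_s: 13.0
ee_pos: [412.1, -72.9, 324.0]
ee_rot: [-179.9, -0.1, 124.0]
force: [-0.6, -0.2, -0.2]
gripper_width: 0.5
gripper_force: 0.0
time_s: 13.6
ee_pos: [412.2, -72.9, 324.1]
ee_rot: [-180.0, -0.1, 157.6]
force: [0.9, -0.8, -0.7]
gripper_width: 0.2
gripper_force: 0.0
time_s: 14.4
ee_pos: [410.3, -72.5, 127.6]
ee_rot: [-179.9, -0.4, 157.6]
force: [1.0, -0.3, -0.2]
gripper_width: 0.8
gripper_force: 0.0
J [-126.8    2.7  127.6] [-179.92   -0.4   157.58] F [ 1.  -0.3 -0.2] T [ 0.08 -0.19 -0.  ] g 0.8 0.0 t 14.4
```

```bash
python3 -m jog '{"jaw":[0,0,0,0,0,0,0,0],"slide":[[0,0,0.7],[0,0,0.7],[0,0,0.5],[0,0,0.3],[0,0,0.3],[0,0,0.2],[0,0,0.2],[0,0,0]],"spin":[0,0,0,0,0,0,0,0]}'
python3 -c "
from h import *
st()"
```

```text
time_s: 15.2
ee_pos: [412.5, -73.0, 42.9]
ee_rot: [-180.0, -0.0, 157.6]
force: [-0.4, -0.8, -0.0]
gripper_width: 0.3
gripper_force: 0.0
J [-124.5    3.1   42.9] [-1.7999e+02 -4.0000e-02  1.5762e+02] F [-0.4 -0.8 -0. ] T [ 0.13 -0.17  0.03] g 0.3 0.0 t 15.2
```

```bash
python3 -m jog '{"jaw":[0,0,0,0,0,0,0,0],"slide":[[0,0,0.16],[0,0,0],[-0.1,0,0],[-0.15,0,0],[-0.15,0,0],[-0.15,0,0],[-0.1,0,0],[0,0,0]],"spin":[0,0,0,0,0,0,0,0]}'
python3 look.py w5
```

```text
time_s: 16.0
ee_pos: [431.4, -80.8, 38.4]
ee_rot: [-180.0, 0.0, 157.6]
force: [-2.9, 0.3, -0.8]
gripper_width: 0.1
gripper_force: 0.8
J [-104.1    3.1   38.4] [-1.7999e+02  4.0000e-02  1.5762e+02] F [-2.9  0.3 -0.8] T [ 0.08  0.14 -0.04] g 0.1 0.8 t 16.0
```

View pics/w5v.png

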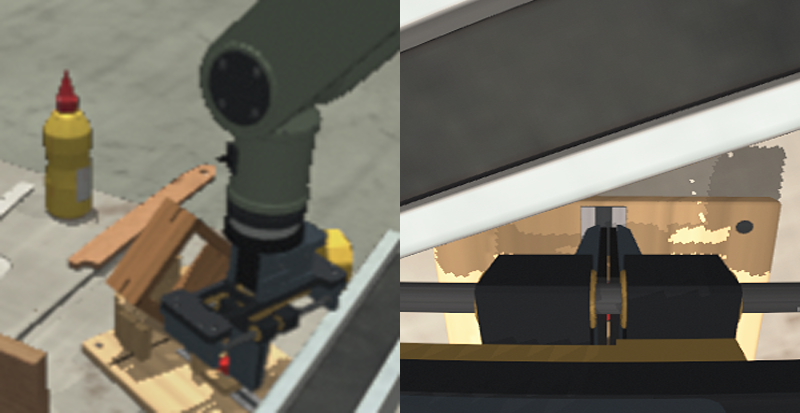

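The finger is behind the knob and the jaw is sliding at about 3 N. I'll push on.

```bash
python3 -m jog '{"jaw":[0,0,0,0,0,0,0],"slide":[[-0.2,0,0],[-0.2,0,0],[-0.2,0,0],[-0.2,0,0],[-0.15,0,0],[0,0,0],[0,0,0]],"spin":[0,0,0,0,0,0,0]}'
python3 -c "
from h import *
st()"
python3 -m jog '{"jaw":[0,0,0,0],"slide":[[-0.1,0,0],[-0.1,0,0],[0,0,0],[0,0,0]],"spin":[0,0,0,0]}'
python3 -c "
from h import *
st()"
```

```text
time_s: 16.8
ee_pos: [458.3, -91.7, 38.6]
ee_rot: [180.0, 0.1, 157.6]
force: [-0.0, 0.6, 0.4]
gripper_width: 0.8
gripper_force: 0.3
J [-75.    3.4  38.6] [1.7998e+02 1.4000e-01 1.5762e+02] F [-0.   0.6  0.4] T [ 0.02 -0.03 -0.01] g 0.8 0.3 t 16.8
time_s: 17.2
ee_pos: [462.4, -93.4, 38.4]
ee_rot: [180.0, -0.0, 157.6]
force: [-4.3, 1.3, 2.2]
gripper_width: 0.4
gripper_force: 2.0
J [-70.6   3.3  38.4] [ 1.8000e+02 -3.0000e-02  1.5763e+02] F [-4.3  1.3  2.2] T [ 0.35  0.49 -0.  ] g 0.4 2.0 t 17.2
```

```bash
for i in 1 2; do python3 -m jog '{"jaw":[0,0,0,0],"slide":[[-0.07,0,0],[0,0,0],[0,0,0],[0,0,0]],"spin":[0,0,0,0]}' >/dev/null; python3 -c "
from h import *
st()"; done
```

```text
J [-68.3   3.2  38.4] [ 1.8000e+02 -1.0000e-02  1.5762e+02] F [-4.1  1.9  1.9] T [0.41 0.54 0.  ] g 0.4 2.2 t 17.6
J [-68.1   3.1  38.2] [-179.98   -0.24  157.61] F [-6.5  4.2  4.6] T [ 0.7   1.16 -0.01] g 0.4 3.9 t 18.0
```

```bash
for i in 1 2; do python3 -m jog '{"jaw":[0,0,0,0],"slide":[[-0.12,0,0],[0,0,0],[0,0,0],[0,0,0]],"spin":[0,0,0,0]}' >/dev/null; python3 -c "
from h import *
st()"; done
```

```text
J [-67.8   2.9  37.8] [-179.95   -0.63  157.58] F [-12.6   5.9   9.4] T [ 1.14  2.07 -0.06] g 0.6 6.7 t 18.4
J [-67.5   2.7  37.5] [-179.92   -1.03  157.56] F [-17.1   9.2  13.5] T [ 1.55  2.97 -0.04] g 0.7 9.6 t 18.8
```

```bash
python3 -m jog '{"jaw":[0,0,0,0,0,0,0,0,0,0],"slide":[[0.5,0,0],[0.5,0,0],[0.3,0,0],[0,0,-0.8],[0,0,-1],[0,0,-1],[0,0,-1],[0,0,-1],[0,0,-1],[0,0,-1]],"spin":[0,0,0,0,0,0,0,0,0,0]}'
python3 -m jog '{"jaw":[0,0,0,0,0,0,0,0,0,0],"slide":[[0,0,-1],[0,0,-1],[0,0,-1],[0,0,0],[0,0,0],[0,0,0],[0,0,0],[0,0,0],[0,0,0],[0,0,0]],"spin":[0,0,0,1,1,1,1,1,1,1]}' 
python3 -m jog '{"jaw":[0,0,0,0,0,0,0,0,0,0],"slide":[[0,0,0],[0,0,0],[0,0,0],[0,0,0],[0,0,0],[0,0.9,0],[0,0.9,0],[0,0.9,0],[0,0.9,0],[0,0,0]],"spin":[1,1,1,1,0.25,0,0,0,0,0]}'
python3 - <<'E'
from h import *
m=env.camera_model("wrist"); st(); b=env.grab_frame("wrist")
json.dump({k:np.array(v).tolist() for k,v in m.items()},open("w6.json","w")); cv2.imwrite("pics/w6.png",b[:,:,::-1])
o,th=json.load(open("jig.json")); c,s=np.cos(th),np.sin(th)
W=lambda x,y,z:np.array([o[0]+c*x-s*y,o[1]+s*x+c*y,z])
i=b.astype(int); r=((i[:,:,0]>130)&(i[:,:,1]<70)&(i[:,:,2]<70)).astype(np.uint8)
for k in cv2.findContours(r,0,2)[0]:
    if cv2.contourArea(k)>8:
        q=np.array([J(onz("wrist",*p,46,m)) for p in k[:,0]]); print("red x",q[:,0].min(),q[:,0].max(),"y",q[:,1].min(),q[:,1].max())
g=cv2.cvtColor(b,cv2.COLOR_RGB2GRAY).astype(float)
def prof(f,ts,n):  # strongest grey steps along a jig line, averaged over a few parallel lines
    v=np.mean([[cv2.getRectSubPix(g.astype(np.float32),(1,1),tuple(map(float,proj("",W(*f(t,k)),m))))[0,0] for t in ts] for k in range(-6,7,2)],0)
    d=np.gradient(cv2.GaussianBlur(v.reshape(1,-1).astype(np.float32),(5,1),1).ravel()); ix=[a for a in np.argsort(-abs(d)) if 0<a<len(d)-1 and abs(d[a])>=max(abs(d[a-1]),abs(d[a+1]))][:4]
    print(n,[(float(ts[a]),round(float(d[a]),1)) for a in ix])
xs=np.arange(8,34,.0+1)
prof(lambda t,k:(20+k,t,110),np.arange(62,95,.5),"L edge y (z110), expect 78")
prof(lambda t,k:(20+k,-t,110),np.arange(62,95,.5),"R edge -y, expect 78")
for z,y in((110,76),(110,-76),(188,0)):
    prof(lambda t,k:(t,y+k/3,z),np.arange(-25,65,.5),f"box x ends at y{y}, expect -5 / 45")
E
```

```text
time_s: 19.8
ee_pos: [438.4, -83.6, 244.3]
ee_rot: [180.0, 0.2, 157.6]
force: [1.1, 0.6, -0.5]
gripper_width: 0.6
gripper_force: 0.0
time_s: 20.8
ee_pos: [438.4, -83.6, 332.9]
ee_rot: [179.8, 0.1, 101.3]
force: [0.4, -0.3, -0.5]
gripper_width: 0.5
gripper_force: 0.0
time_s: 21.8
ee_pos: [540.5, -125.8, 331.5]
ee_rot: [179.8, 0.0, 67.6]
force: [-0.7, 0.2, -0.5]
gripper_width: 0.1
gripper_force: 0.0
J [ 14.    3.1 331.5] [1.7982e+02 1.0000e-02 6.7590e+01] F [-0.7  0.2 -0.5] T [ 0.01 -0.01  0.05] g 0.1 0.0 t 21.8
red x -52.1 -31.5 y -12.3 13.0
red x -190.0 -91.6 y 133.6 185.1
L edge y (z110), expect 78 [(78.0, 17.3), (87.5, 5.5), (63.5, -4.4), (85.5, -3.9)]
R edge -y, expect 78 [(77.5, 3.7), (62.5, -3.1), (66.5, -0.6), (64.0, 0.5)]
box x ends at y76, expect -5 / 45 [(20.5, 27.4), (50.0, 23.2), (18.0, -18.6), (-9.5, -14.9)]
box x ends at y-76, expect -5 / 45 [(-11.0, -28.6), (13.0, 26.6), (16.5, -20.2), (41.0, 16.9)]
box x ends at y0, expect -5 / 45 [(21.5, 24.5), (49.0, 22.9), (18.5, -16.5), (-5.0, -13.0)]
```

```bash
cat > prof.py <<'E'
from h import *
o,th=json.load(open("jig.json")); c,s=np.cos(th),np.sin(th)
W=lambda x,y,z:np.array([o[0]+c*x-s*y,o[1]+s*x+c*y,z])
for n in("w0","w4","w6"):
    m=json.load(open(n+".json")); g=cv2.imread(f"pics/{n}.png").astype(np.float32)
    T=np.array(m["camera_from_world"]); print(n,"cam",J(-T[:3,:3].T@T[:3,3]))
    ts=np.arange(-25,62,.5)
    for y,z in((74,114),(70,118),(60,128),(30,158),(-30,158),(-60,128),(-70,118),(-75,113)):
        v=np.array([cv2.getRectSubPix(g,(1,1),tuple(map(float,proj("",W(t,y,z),m))))[0,0] for t in ts])
        hue=v[:,2]-v[:,0]; box=(v.sum(1)/3); d=np.abs(np.gradient(v,axis=0)).sum(1)
        ix=[a for a in np.argsort(-d) if 0<a<len(d)-1 and d[a]>=max(d[a-1],d[a+1])][:5]
        print(" y",y,sorted((float(ts[a]),int(d[a])) for a in ix))
E
python3 prof.py
```

```text
w0 cam [-36.4  58.5 521.6]
 y 74 [(-21.5, 66), (-20.5, 61), (-18.0, 78), (-14.0, 71), (39.5, 71)]
 y 70 [(-13.0, 52), (-10.5, 27), (15.5, 18), (39.0, 71), (50.5, 19)]
 y 60 [(-13.5, 81), (-11.0, 53), (38.0, 63), (47.5, 30), (49.0, 14)]
 y 30 [(-17.0, 64), (-12.0, 40), (38.5, 92), (46.5, 50), (47.5, 43)]
 y -30 [(-16.5, 56), (20.5, 53), (37.5, 73), (41.0, 49), (42.0, 51)]
 y -60 [(-13.5, 79), (-12.0, 25), (2.5, 6), (30.0, 8), (38.0, 74)]
 y -70 [(-14.0, 60), (10.5, 78), (13.0, 92), (16.0, 16), (37.5, 68)]
 y -75 [(-13.5, 48), (11.0, 68), (14.0, 81), (23.5, 9), (37.5, 65)]
w4 cam [ 13.6  78.3 495.5]
 y 74 [(-13.0, 57), (40.0, 98), (43.5, 80), (49.5, 75), (59.0, 58)]
 y 70 [(-14.0, 57), (-10.5, 29), (40.0, 132), (58.5, 47), (60.0, 28)]
 y 60 [(-10.0, 25), (16.5, 8), (39.5, 87), (58.0, 48), (59.0, 44)]
 y 30 [(-10.0, 68), (-3.0, 7), (40.0, 33), (53.0, 122), (54.5, 26)]
 y -30 [(-9.5, 115), (6.5, 9), (39.5, 28), (45.0, 109), (54.0, 33)]
 y -60 [(-9.5, 53), (5.5, 7), (17.0, 7), (32.0, 8), (39.5, 77)]
 y -70 [(-10.0, 68), (13.0, 85), (17.0, 64), (37.5, 8), (40.0, 51)]
 y -75 [(-10.5, 63), (13.0, 70), (17.0, 55), (35.5, 14), (39.5, 55)]
w6 cam [ 12.9  81.3 501.6]
 y 74 [(-9.5, 49), (18.0, 72), (20.5, 103), (49.0, 90), (59.0, 28)]
 y 70 [(-10.5, 46), (18.0, 73), (20.5, 78), (45.5, 73), (58.5, 44)]
 y 60 [(-15.0, 86), (-10.5, 58), (44.5, 113), (57.5, 70), (59.0, 48)]
 y 30 [(-22.0, 56), (-5.5, 47), (45.0, 27), (53.0, 121), (54.0, 44)]
 y -30 [(-7.5, 46), (-5.0, 78), (42.0, 42), (45.5, 131), (53.5, 72)]
 y -60 [(-7.0, 91), (13.0, 92), (16.0, 55), (36.0, 60), (45.0, 55)]
 y -70 [(-10.5, 91), (13.0, 88), (16.0, 53), (39.5, 64), (44.5, 73)]
 y -75 [(-11.0, 99), (13.0, 92), (16.0, 56), (41.0, 64), (44.0, 57)]
```

The closed fingers hid the box's right side in that frame. I'll open them and recheck it.

```bash
python3 -m jog '{"jaw":[91,91,91,91,91,91,91,91],"slide":[[0,0,-0.3],[0,0,0],[0,0,0],[0,0,0],[0,0,0],[0,0,0],[0,0,0],[0,0,0]],"spin":[0,0,0,0,0,0,0,0]}' | head -2
python3 look.py w7; sed -i 's/("w0","w4","w6")/("w7",)/' prof.py
cat >> prof.py <<'E'
for sg in(1,-1):
    ts=np.arange(66,90,.5)
    for x in(8,30,38):
        v=np.array([cv2.getRectSubPix(g,(1,1),tuple(map(float,proj("",W(x,sg*t,110),m))))[0,0] for t in ts]); d=np.abs(np.gradient(v,axis=0)).sum(1)
        print("edge",sg,x,[float(ts[a]) for a in np.argsort(-d)[:3]],int(d.max()))
E
python3 prof.py
```

```text
time_s: 22.65
ee_pos: [537.0, -124.2, 341.4]
J [ 10.1   3.2 341.4] [-180.      0.     67.62] F [ 0.6 -1.1  0.2] T [-0.03 -0.02 -0.03] g 61.9 0.0 t 22.65
w7 cam [  9.5  81.4 511.5]
 y 74 [(-10.0, 59), (18.5, 70), (19.5, 90), (49.0, 76), (59.0, 59)]
 y 70 [(-10.0, 47), (18.0, 61), (19.5, 95), (45.0, 91), (58.5, 61)]
 y 60 [(-19.0, 72), (-12.0, 58), (-4.5, 20), (44.5, 98), (56.5, 28)]
 y 30 [(-24.0, 30), (-23.0, 31), (-5.0, 42), (45.0, 34), (51.5, 59)]
 y -30 [(-9.0, 52), (-5.5, 85), (-0.5, 36), (12.5, 41), (44.0, 145)]
 y -60 [(-5.5, 64), (10.0, 8), (18.0, 6), (36.0, 6), (44.0, 63)]
 y -70 [(-5.0, 53), (18.0, 63), (20.5, 86), (23.5, 9), (45.0, 57)]
 y -75 [(-5.0, 48), (18.0, 55), (21.0, 79), (36.0, 13), (44.0, 64)]
edge 1 8 [78.0, 77.5, 78.5] 82
edge 1 30 [78.0, 77.5, 77.0] 65
edge 1 38 [77.0, 77.5, 85.5] 83
edge -1 8 [77.0, 77.5, 78.0] 48
edge -1 30 [77.0, 77.5, 78.0] 52
edge -1 38 [86.0, 77.0, 77.5] 46
```

The box runs from x -5 to 45 on both sides, so it is square and flush on the stop, and its side corners are symmetric at ±77.5. The jaw is up against it and the robot is clear.

```bash
python3 -c "
from workcell import env
print(env.job_done())"
```

```text
the job is handed in; nothing more can be done
None
```

I've handed the job in: by my camera measurements the box is seated in the V with its uncut corner down and flush on the end stop. The jaw was pushed until it stalled firmly against the box; I pushed it by the knob, not the upright's back, because the tool can't tilt. No verdict came back.

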